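Put the round-topped plaque on display

ROBOT

A 7-joint arm with a two-finger parallel gripper is mounted at the origin on the work surface. World frame = base frame: x ahead of the robot, y to its left, z up, the work surface at z = 0. Lengths are in m, angles in rad, forces in N, time in s.
With the tool pointing down it reaches from about 0.425 to 0.875 m from the base axis. Payload 8.4 kg.
Tool frame: the origin (TCP) lies midway between the tips of the shut fingers; the grasp point (between the pads) lies 19 mm behind it; z points along the fingers, y is the direction in which the jaws open and shut (so a half turn about z gives the same grasp; the last joint's range is limited). The gripper opens to 85 mm and grips with 20 to 120 N. Pads are 22 mm wide; open, the fingers measure 114 mm over their backs; the gripper's body (76 mm by 85 mm) begins 54 mm behind the grasp point. The pads swing forward as they close: fully open they stand 13 mm farther back than shut.
Start: joints at [-1.384, 0.333, 0.04, 1.465, -0.013, 1.343, -0.059], TCP at [0.183, 0.624, 0.231] pointing down, gripper open.
Joint ranges: [-2.58, 2.58], [-0.38, 2.09], [-1.3, 1.39], [0.25, 2.4], [-1.5, 4.64], [0.08, 2.09], [-2.65, 2.65]. Speed limits (rad/s): [2.22, 2.22, 2.79, 2.79, 3.14, 3.14, 3.14].

INTERFACE

Orientations are given as a unit quaternion [w, x, y, z].
In Python, from cell import manip, hand, inverse_kinematics, snapshot, close_job, monitor gives the robot as it stands. Calls block until the motion is done:
- manip.reach(position, orientation): joint-space move of the TCP to a pose.
- manip.move_linear(position, rotation=None, feed=0.15, until_force=None): straight line of the TCP; rotation=None keeps the orientation; feed is the mean speed in m/s. With until_force (N) it stops when the force on the tool has changed by that much, and returns True; else False.
- manip.goto_joints(angles): joint-space move.
- hand.grip(opening, grasp_force=None): finger opening in m; grasp_force is the grip in N (None keeps the last); returns when the fingers have stopped.
- manip.dwell(seconds).
- inverse_kinematics(position, orientation): joint angles nearest the present ones, or None.
- snapshot(name): name is "side" or "top"; returns a dict with "color" (400x640x3 uint8, blue, green, red), "vfov" (degrees; the focal length in pixels is half the picture's height over the tangent of half this angle, whatever the lens; pixels are square), "cx", "cy" (the principal point, pixels), "camera_from_world" (4x4, takes a point from world to camera coordinates). Camera axes: x right, y down, z forward; pixel columns grow to the right and rows downward; lengths in m; the calibration is good to about 2 mm. A picture is of the moment at which its call begins. There is no depth.
A pose or a line that the arm cannot do raises manip.PlanningError and nothing moves.
- close_job(): hands the job in, once; it reports no verdict.
Readings, each from a call of its own:
- monitor.current_t(): time.
- monitor.current_joints(): joint angles.
- monitor.current_qvel(): joint speeds.
- monitor.current_joint_torque(): joint torques, N m.
- monitor.current_tool_pos(): TCP position.
- monitor.current_ee_rot(): TCP orientation.
- monitor.current_contact_force(): force on the tool from outside, world axes, zero at the start.
- monitor.current_moment(): the same for the moment, N m.
- monitor.current_finger_gap(): finger opening in m.
Only numpy, scipy, OpenCV 4.12 (cv2) and the standard library are available. Lean on these libraries where they do the work, as an engineer would, in place of code of your own. Each camera call takes 0.05 s, during which the arm holds its last target. There are 200 camera calls.

TASK

Swing the drying tree's long arm, which hangs over the plaque holder, at least 45 degrees to the side where no tall flask stands, and leave it there. Then slide the round-topped wooden plaque up out of its leaning slot by its top edge and set it down gently, without dropping it, right way up and centred on the ledge of the empty display stand, leaning against the stand's back. Leave the other plaques and everything else on the dresser where they are.

Things in the scene. Friction and masses are not known exactly. Their poses are not given: they have to be found in the camera images.
- holder: Wooden holder, fixed, base 180 x 108 x 12 mm; origin: centre of underside. Three slots along own y, at own x = -55, 0, +55 mm, each with a plaque; their up direction leans 25 degrees from vertical towards own -x (towards the robot). Slot floors 24 mm above the dresser; walls reach 42 mm up the plaque; slots 10 mm wide, 94 mm long, closed ends. Plaque tops about 0.13 m high.
- plaque_arch: The plaque to display: light wood plate 90 mm wide, 6 mm thick, 115 mm tall, with a half-round top (radius 45 mm), 60 g. Origin: middle of its bottom edge, mid-thickness. Own z runs up the plate, y along its width, x is its normal. In its slot its z leans 25 degrees. It may stand in any of the three slots.
- plaque_gable: Leave alone: same wood, 90 x 6 x 115 mm, top pointed like a gable roof. Same origin and axes as plaque_arch.
- plaque_square: Leave alone: same wood, rectangular, 90 x 6 x 108 mm. Same origin and axes as plaque_arch.
- stand: Wooden display stand, fixed, base 110 x 100 x 10 mm; origin at the centre of the footprint (base centre is 10 mm towards own -x). Empty at the start.
- stand_rest: The stand's leaning ledge and back. Origin: on the ledge's top face at the front face of the back bars, mid-width, 45 mm above the dresser. z runs up the back (leans 25 degrees towards own -x), x: normal out of its front, y: along the ledge. Ledge 110 mm wide, lip 10 mm high at x = 14 mm. Back bars at y = +-30 mm reach z = 70 mm. A seated plaque's origin is at about (3, 0, 0) mm here.
- tree: Clear plastic bottle-drying tree, fixed, beyond the holder (own +x side of it). Origin: centre of the underside of its foot (radius 34 mm). Post radius 9 mm, 282 mm high. Short fixed arms (85 mm) on its own +x side, none on the -x side.
- tree_arm (a joint): Angle of the tree's long folding arm about the vertical post. 0: it points to the tree's own -x, over the holder; positive turns it counterclockwise seen from above (tip towards own -y). Range -1.4 to 1.4 rad; it is stiff and stays where left.
- fold_tip (a point): Free end of the long arm, at mid-height, 220 mm from the post's axis. The arm is level, its middle 205 mm above the dresser; clear bar 16 mm wide, 14 mm high, with a white end block 22 mm wide, 20 mm high, 24 mm long.
- fold_pivot (a point): Point on the post's axis at the arm's mid-height (205 mm).
- flask: Steel vacuum flask, loose, radius 33 mm, 220 mm high, beside the holder on one side: it blocks the arm's swing on that side. Origin: centre of underside.
- jar: White lidded jar, loose, radius 33 mm, 85 mm high, on the other side of the holder; the arm passes over it. Origin: centre of underside.
- bowl: White ceramic bowl of pacifier clips, radius 56 mm, 55 mm high with the clips, in front of (+x) the stand. Origin: centre of underside.
- scoop: Steel formula scoop lying beside the stand, 110 mm long (own x), 38 mm wide, 26 mm high. Origin: middle of underside.
- bottle: Clear feeding bottle, radius 28 mm, 150 mm high, beside the stand. Origin: centre of underside.
Things that resemble listed ones, but are neither listed nor needed, are in the scene too. Leave any black or white look-alike of the plaque_arch alone. What is shaped like the stand but green is not meant.

How it is judged:
On the way, in this order (a step that is already met when the one before it is completed fails the run):
1. the tree's long arm is swung more than 0.75 rad aside, with the round-topped plaque still in its slot ((value of joint tree_arm above 0.75 rad or value of joint tree_arm below -0.75 rad) and distance of plaque_arch from where it was at the start of the episode below 0.02 m), for 0.2 s.
2. the round-topped plaque is held in the fingers and drawn out of its slot (its bottom edge more than 45 mm higher than the slot floor's 24 mm) (height (world z) of plaque_arch above 0.07 m and contact force between plaque_arch and the fingers above 0.3 N and (value of joint tree_arm above 0.75 rad or value of joint tree_arm below -0.75 rad)), for 0.1 s.
3. the plaque stands on the ledge of the stand, its bottom edge within 6 mm of the ledge, while the fingers still hold it (z of plaque_arch in the frame of stand_rest between -0.004 and 0.006 m and x of plaque_arch in the frame of stand_rest between -0.002 and 0.014 m and y of plaque_arch in the frame of stand_rest between -0.015 and 0.015 m and angle between the z axis of plaque_arch and the z axis of stand_rest, either way round below 0.15 rad and angle between the x axis of plaque_arch and the x axis of stand_rest, either way round below 0.2 rad and contact force between plaque_arch and the fingers above 0.3 N), for 0.1 s.
At the end, for the whole second after the job is handed in: The round-topped plaque stands right way up on the ledge (bottom edge within 6 mm of it), centred within 15 mm, leaning within 8 degrees of the back, square within 11 degrees (either face out), released, at rest; the tree arm is still over 0.75 rad aside (z of plaque_arch in the frame of stand_rest between -0.004 and 0.006 m and x of plaque_arch in the frame of stand_rest between -0.002 and 0.014 m and y of plaque_arch in the frame of stand_rest between -0.015 and 0.015 m and angle between the z axis of plaque_arch and the z axis of stand_rest, either way round below 0.15 rad and angle between the x axis of plaque_arch and the x axis of stand_rest, either way round below 0.2 rad and linear speed of plaque_arch below 0.02 m/s and angular speed of plaque_arch below 0.1 rad/s and contact force between plaque_arch and the fingers below 0.05 N and (value of joint tree_arm above 0.75 rad or value of joint tree_arm below -0.75 rad)); the robot touches nothing.
It fails at once if one of these is shifted by more than 20 mm: the gabled or the rectangular plaque (distance of any of plaque_gable, plaque_square from where it was at the start of the episode above 0.02 m).
It fails at once if one of these is shifted by more than 20 mm: the flask or the jar (distance of any of flask, jar from where it was at the start of the episode above 0.02 m).
It fails at once if one of these is shifted by more than 20 mm: the bowl, the scoop or the bottle (distance of any of bowl, scoop, bottle from where it was at the start of the episode above 0.02 m).
It also fails if it takes over 53 s, if anything falls off the work surface, if the arm or the gripper's body presses on something with over 40 N, if the wrist force passes 120 N, or if a joint passes its speed limit or range.

## Working session

There is one attempt and no reset: what is moved stays moved. The work goes in short steps, each a Python script; the robot and the scene stay as the last script left them, time stands still between calls to the robot, and variables do not carry over. Pictures are saved under pics/ and viewed, about 8 in all and at most 12, crops included, and the job is handed in when it is done.

```bash
ls; mkdir -p pics; python3 - <<'E'
from cell import snapshot
import cv2,numpy as np,pickle
for n in("side","top"):
    s=snapshot(n); cv2.imwrite(f"pics/{n}0.png",s["color"]); pickle.dump(s,open(f"{n}.pkl","wb"))
    print(n,s["vfov"],s["cx"],s["cy"],np.round(s["camera_from_world"],4).tolist())
E
```

```text
pics
side 52.34279360994084 315.66808577864373 193.950611772641 [[0.981, -0.194, -0.0088, -0.5769], [-0.1423, -0.6875, -0.7121, 0.168], [0.1321, 0.6998, -0.702, 1.1562], [0.0, 0.0, 0.0, 1.0]]
top 42.62122137838939 320.3970197432114 199.22251377665592 [[0.009, -0.9998, -0.0165, -0.0011], [-0.995, -0.0073, -0.0997, 0.5875], [0.0995, 0.0173, -0.9949, 1.3873], [0.0, 0.0, 0.0, 1.0]]
```

View pics/side0.png

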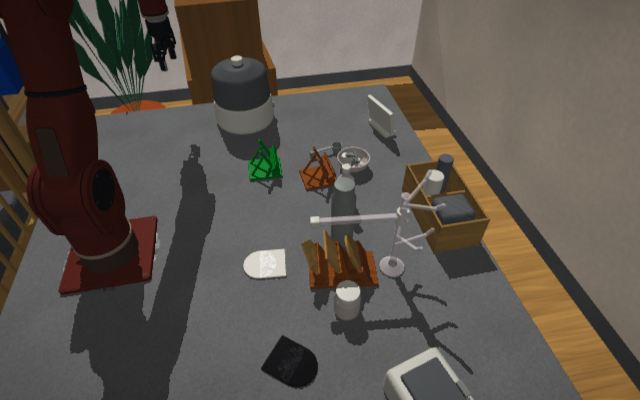

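View pics/top0.png

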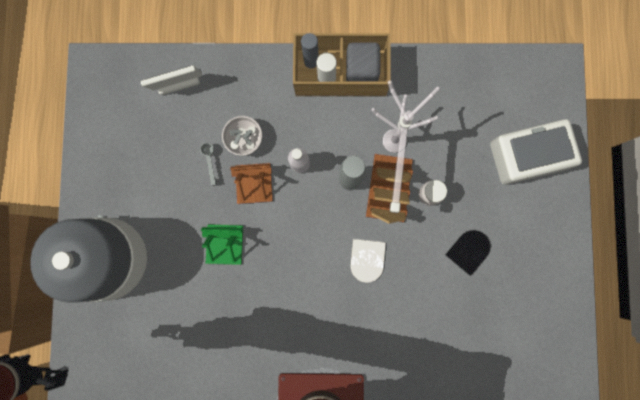

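The side view shows the holder at about (342,262) with the tree behind it, the stand at (317,172), and its green twin. The top view shows the holder at (390,188), the stand at (253,184), the flask probably at (352,172) and the jar at (432,191). I'll enlarge both.

```bash
python3 - <<'E'
import cv2
a=cv2.imread("pics/side0.png")[130:300,280:450]; cv2.imwrite("pics/sc.png",cv2.resize(a,None,fx=3.5,fy=3.5,interpolation=cv2.INTER_CUBIC))
a=cv2.imread("pics/top0.png")[70:230,200:460]; cv2.imwrite("pics/tc.png",cv2.resize(a,None,fx=3,fy=3,interpolation=cv2.INTER_CUBIC))
E
```

```text
(no output)
```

View pics/sc.png

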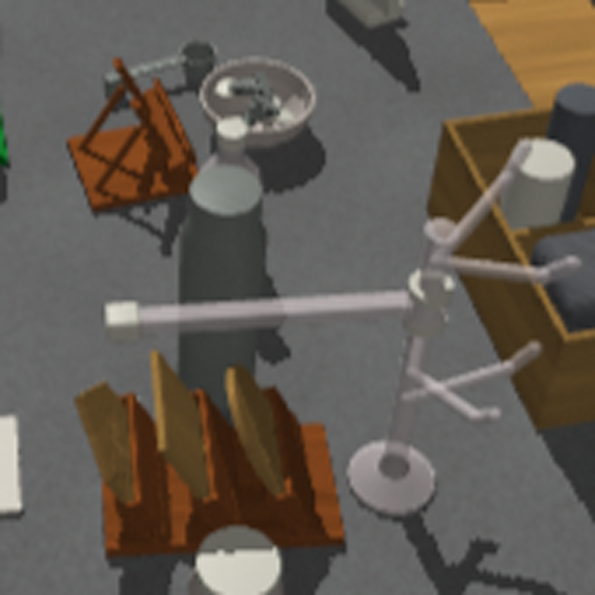

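View pics/tc.png

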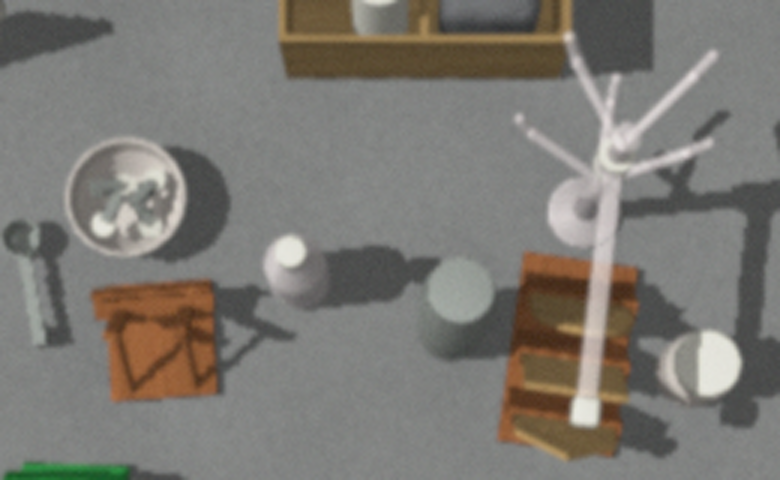

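The side crop shows the gable in the near slot, the square-cornered plate in the middle and the round top in the far slot at (240,370). The flask, at top crop (460,290), is on the +y side, so the arm swings to −y, over the jar. Next come the poses and a close look at the stand.

```bash
cat > geo.py <<'E'
import numpy as np,pickle
from scipy.optimize import least_squares
S={n:pickle.load(open(f"{n}.pkl","rb")) for n in("side","top")}
def proj(n,p):
    s=S[n];f=200/np.tan(np.radians(s["vfov"]/2));c=np.asarray(s["camera_from_world"])@np.append(p,1)
    return np.array([s["cx"],s["cy"]])+f*c[:2]/c[2]
def sc(u,v): return (u+.5)/3.5-.5+280,(v+.5)/3.5-.5+130
def tc(u,v): return (u+.5)/3-.5+200,(v+.5)/3-.5+70
def yawp(q,l): c,s=np.cos(q[2]),np.sin(q[2]); return np.array([q[0]+c*l[0]-s*l[1],q[1]+s*l[0]+c*l[1],l[2]])
def fit(obs,x0,model):
    r=least_squares(lambda q:np.concatenate([proj(n,model(q,l))-uv for n,uv,l in obs]),x0,x_scale=.1,loss="soft_l1")
    return r.x,np.round(r.fun.reshape(-1,2),1).tolist()
E
python3 - <<'E'
from geo import *
import cv2
H=[("top",tc(523,253),(.09,.054,.012)),("top",tc(637,268),(.09,-.054,.012)),("top",tc(500,440),(-.09,.054,.012)),
("side",sc(107,553),(-.09,-.054,0)),("side",sc(343,545),(.09,-.054,0)),("side",sc(322,424),(.09,.054,.012))]
print("holder",fit(H,[.6,-.2,0],yawp))
B=[("top",tc(118,402),(-.065,.05,.01)),("top",tc(217,393),(-.065,-.05,.01)),("side",sc(68,143),(-.065,.05,.01)),("side",sc(97,208),(-.065,-.05,.005)),("side",sc(197,187),(.045,-.05,.005))]
print("stand",fit(B,[.6,.2,0],yawp))
for n,o in dict(tree=[("side",sc(392,478),.006),("top",tc(580,212),.006)],pivot=[("side",sc(428,302),.205),("top",tc(616,160),.215)],
 tip=[("side",sc(122,320),.205),("top",tc(586,411),.215)],flask=[("side",sc(226,190),.22),("top",tc(460,290),.22)],
 jar=[("side",sc(238,562),.085),("top",tc(700,365),.085)]).items():
    print(n,fit([(a,b,(0,0,z)) for a,b,z in o],[.6,0,0],lambda q,l:np.array([q[0],q[1],l[2]])))
a=cv2.resize(cv2.imread("pics/side0.png")[140:195,292:342],None,fx=8,fy=8,interpolation=cv2.INTER_CUBIC)
b=cv2.resize(cv2.imread("pics/top0.png")[160:215,225:275],None,fx=8,fy=8,interpolation=cv2.INTER_CUBIC)
cv2.imwrite("pics/stand.png",np.hstack([a,b]))
E
```

```text
holder (array([ 0.6232498 , -0.1872408 , -0.13545402]), [[-0.0, -0.5], [0.1, -0.2], [-1.0, 0.3], [-0.6, 1.8], [0.2, 0.3], [0.2, -0.7]])
stand (array([0.64467405, 0.19297719, 0.10079853]), [[-1.4, 0.1], [1.1, -0.2], [-0.6, -0.9], [-0.8, 1.0], [2.6, 0.0]])
tree (array([ 0.75912562, -0.20235858,  0.        ]), [[-0.1, -0.9], [0.7, -0.0]])
pivot (array([ 0.75808585, -0.20296953,  0.        ]), [[-0.6, 0.5], [-0.2, -0.7]])
tip (array([ 0.55227001, -0.17716622,  0.        ]), [[0.1, 0.5], [-0.4, 0.0]])
flask (array([ 0.64829259, -0.07821174,  0.        ]), [[-0.1, -0.7], [0.4, 0.0]])
jar (array([ 0.60609809, -0.29868487,  0.        ]), [[-0.5, -1.0], [1.3, -0.4]])
```

View pics/stand.png

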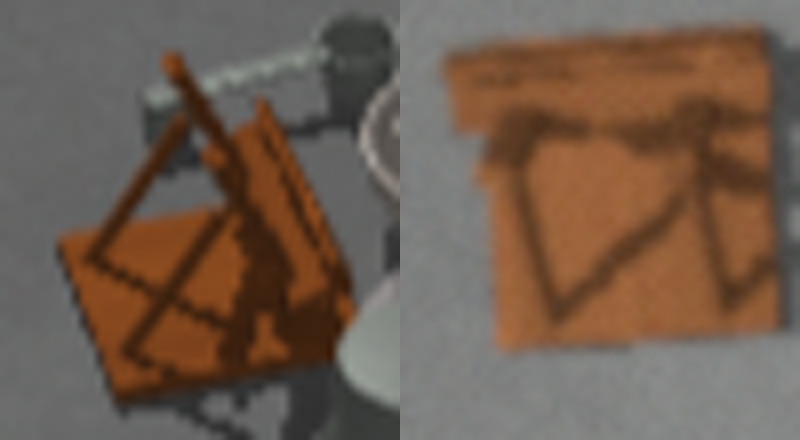

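```bash
python3 - <<'E'
from geo import *
s8=lambda u,v:((u+.5)/8-.5+292,(v+.5)/8-.5+140)
t8=lambda u,v:((u-400+.5)/8-.5+225,(v+.5)/8-.5+160)
c,s=np.cos(np.radians(25)),np.sin(np.radians(25))
R=lambda x,y,z:(c*x-s*z,y,.045+s*x+c*z,1)
def m(q,l):
    l=np.array(l); 
    if len(l)==4: l=l[:3]+[q[3],0,0]
    return yawp(q,l)
base=[("top",t8(500,347),(-.065,.05,.01)),("top",t8(780,327),(-.065,-.05,.01)),("side",s8(60,238),(-.065,.05,.01)),("side",s8(118,403),(-.065,-.05,.0))]
bars=[("side",s8(173,58),R(-.004,.03,.07)),("side",s8(212,155),R(-.004,-.03,.07)),("top",t8(520,125),R(-.004,.03,.07)),("top",t8(695,108),R(-.004,-.03,.07))]
lip=[("side",s8(262,103),R(.016,.055,.01)),("top",t8(445,58),R(.018,.055,.01)),("top",t8(767,33),R(.018,-.055,.01))]
for o in(base+bars+lip,base+lip,base+bars):
    x,r=fit(o,[.64,.19,.08,.02],m); print(np.round(x,4),r); print("rest",m(x,R(0,0,0)))
E
```

```text
[0.6459 0.1925 0.075  0.0183] [[0.1, -0.0], [0.6, 0.1], [0.0, -0.1], [0.2, 1.0], [1.3, 1.0], [1.4, 0.3], [-2.3, 4.9], [-1.4, 5.4], [0.7, -0.5], [0.1, -0.3], [0.0, 0.1]]
rest [0.66410233 0.19384838 0.045     ]
[0.6459 0.1931 0.0745 0.0174] [[-0.1, -0.0], [0.4, 0.1], [-0.0, -0.2], [0.1, 0.8], [0.4, -0.6], [-0.2, 0.0], [-0.2, 0.4]]
rest [0.663171   0.19444018 0.045     ]
[0.6459 0.1911 0.0545 0.0282] [[0.1, -0.4], [0.7, 0.4], [0.3, -0.1], [-0.1, 1.1], [4.5, 0.7], [4.4, -0.0], [-2.0, 0.9], [-1.1, 1.9]]
rest [0.674087   0.19259466 0.045     ]
```

Poses agree to about 3 mm: the stand rest is at (0.664, 0.194, 0.045) with yaw 0.075. The top-view bar blobs were shadows, so I'm leaving them out. Next I swing the arm.

```bash
cat > swing.py <<'E'
from cell import *
import numpy as np
from scipy.spatial.transform import Rotation as Ro
P=np.array([.7585,-.2027]); D0=np.arctan2(.026,-.206)
def pose(a,r,e,z,flip):
    d=np.array([np.cos(D0+a),np.sin(D0+a)]); n=np.array([d[1],-d[0]])  # n trailing side (cw)
    y=np.append(d,0)*flip; zt=np.array([0,0,-1.])
    q=Ro.from_matrix(np.c_[np.cross(y,zt),y,zt]).as_quat(scalar_first=True)
    return np.append(P+r*d+e*n,z),q
ok=None
for f in(1,-1):
    js=[inverse_kinematics(*pose(a,.185,e,.19,f)) for a,e in((0,.055),(.6,.02),(1.2,.02))]
    print(f,[None if j is None else np.round(j,2).tolist() for j in js])
    if ok is None and all(j is not None for j in js): ok=f
hand.grip(0.0,40)
manip.reach(*pose(0,.185,.055,.32,ok))
p,q=pose(0,.185,.055,.19,ok); manip.move_linear(p,q)
print(monitor.current_tool_pos(),monitor.current_t())
for a in np.linspace(0,1.2,7):
    p,q=pose(a,.185,.02,.19,ok); manip.move_linear(p,q,feed=.12); print(round(a,2),np.round(monitor.current_contact_force(),1))
p,q=pose(1.2,.185,.05,.19,ok); manip.move_linear(p,q)
p[2]=.33; manip.move_linear(p,q)
print(monitor.current_t())
import cv2,pickle
im=[]
for n in("side","top"):
    s=snapshot(n); pickle.dump(s,open(f"{n}.pkl","wb")); im.append(s["color"])
a=cv2.resize(im[0][180:310,280:440],(400*16//16*1,325)); b=cv2.resize(im[1][100:230,340:500],(400,325))
cv2.imwrite("pics/sw.png",np.hstack([a,b]))
E
python3 swing.py
```

```text
1 [[-0.84, 0.6, 1.37, 1.7, -0.6, 1.35, -2.62], [-0.46, 0.62, 1.22, 1.58, -0.59, 1.36, -1.85], [-0.2, 0.84, 1.21, 1.29, -0.77, 1.5, -1.16]]
-1 [[-0.7, 0.4, 1.07, 1.7, -0.36, 1.27, 0.32], [-0.25, 0.43, 0.82, 1.57, -0.33, 1.28, 1.09], [0.0, 0.63, 0.72, 1.27, -0.41, 1.38, 1.77]]Traceback (most recent call last):
  File "swing.py", line 16, in <module>
    manip.reach(*pose(0,.185,.055,.32,ok))
    ~~~~~~~~~~~^^^^^^^^^^^^^^^^^^^^^^^^^^^
cell.PlanningError: the arm cannot take that pose within its joint ranges
```

```bash
sed -i 's/for f in(1,-1)/for f in(-1,)/; s/^manip.reach.*/H=pose(0,.185,.055,.36,ok)/' swing.py
python3 - <<'E'
from geo import *
from cell import inverse_kinematics as ik, monitor
print(fit([("side",(237,61),(0,)),("top",(64,260),(0,))],[.45,.6,.25],lambda q,l:q))
q=monitor.current_ee_rot(); print(q)
for p in[(.183,.624,.4),(.15,.45,.4),(.25,.4,.4),(.45,.1,.4),(.5,0,.4),(.581,-.13,.3),(.581,-.13,.36)]:
    j=ik(p,q); print(p,None if j is None else np.round(j,2))
E
```

```text
(array([0.41960171, 0.59701682, 0.24428664]), [[-0.4, 0.0], [0.0, -0.2]])
[-2.09740961e-05  1.42429365e-01  9.89804968e-01 -3.14379509e-05]
(0.183, 0.624, 0.4) [-1.39  0.31  0.05  1.16 -0.02  1.67 -0.06]
(0.15, 0.45, 0.4) [-1.39 -0.06  0.04  1.58  0.    1.63 -0.06]
(0.25, 0.4, 0.4) [-1.24 -0.07  0.12  1.58  0.01  1.63  0.17]
(0.45, 0.1, 0.4) [-0.96 -0.15  0.57  1.62  0.08  1.64  0.89]
(0.5, 0, 0.4) [-0.96 -0.07  0.83  1.55  0.05  1.63  1.16]
(0.581, -0.13, 0.3) [-0.71  0.31  1.09  1.54 -0.27  1.46  1.67]
(0.581, -0.13, 0.36) [-0.2   0.19  0.41  1.4  -0.08  1.56  1.49]
```

```bash
python3 - <<'E'
s=open("swing.py").read()
s=s.replace("H=pose(0,.185,.055,.36,ok)","""q0=monitor.current_ee_rot()
manip.move_linear([.183,.624,.36],feed=.3)
manip.reach([.17,.42,.38],q0)
manip.reach([.45,.02,.36],pose(0,.185,.055,.3,ok)[1])
manip.reach(*pose(0,.185,.055,.29,ok))
print(np.round(monitor.current_joints(),2),monitor.current_t())""")
open("swing.py","w").write(s)
E
python3 swing.py
```

```text
-1 [[-0.7, 0.4, 1.07, 1.7, -0.36, 1.27, 0.32], [-0.25, 0.43, 0.82, 1.57, -0.33, 1.28, 1.09], [0.0, 0.63, 0.72, 1.27, -0.41, 1.38, 1.77]]
[-0.83  0.42  1.3   1.56 -0.41  1.48  0.37] 5.15
[ 0.58228357 -0.12497634  0.1910123 ] 5.9667
0.0 [-0.  -0.   0.7]
0.2 [ 0.   0.2 -0.2]
0.4 [ 0.3  0.7 -0.3]
0.6 [0.4 0.7 0.4]
0.8 [0.3 0.  0.2]
1.0 [0.4 0.3 0.2]
1.2 [-0.4  0.2  0.3]
10.5917
```

View pics/sw.png

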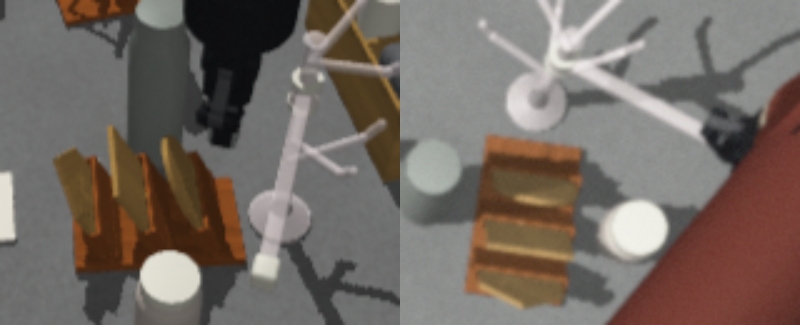

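The arm is swung about 1.1 rad over the jar and clear of everything. The round top in the far slot is confirmed at side crop (168,140) and top crop (535,205). Next I check the predicted apex against the pixels, and IK for the whole grasp path.

```bash
cat > g.py <<'E'
import numpy as np
from scipy.spatial.transform import Rotation as Ro
def frame(yaw):  # plaque axes: z leans 25deg towards own -x
    return (Ro.from_euler("z",yaw)*Ro.from_euler("y",-25,degrees=True)).as_matrix()
HY=-.135; HO=np.array([.6232,-.1872,0])
RA=frame(HY); OA=HO+Ro.from_euler("z",HY).apply([.055,0,.024])
SY=.075; RS=frame(SY); OS=np.array([.6637,.1943,.045])
def tool(Rp,f=1):  # tool z = -plaque z, tool y = +-plaque x
    y=Rp[:,0]*f; z=-Rp[:,2]; return Ro.from_matrix(np.c_[np.cross(y,z),y,z]).as_quat(scalar_first=True)
def tcp(O,Rp,h,dx=0,dy=0): return O+Rp@np.array([dx,dy,h])
E
python3 - <<'E'
from geo import *; from g import *
from cell import inverse_kinematics as ik, monitor
print("OA",OA)
for l in[(0,0,.115),(0,.045,.07),(0,-.045,.07)]:
    p=OA+RA@np.array(l); u=proj("side",p);v=proj("top",p); print(l,"side crop",((u-[280,180])*2.5).round(),"top crop",((v-[340,100])*2.5+[400,0]).round())
print(np.round(monitor.current_tool_pos(),3),np.round(monitor.current_joints(),2))
for f in(1,-1):
  for O,R in((OA,RA),(OS+RS@[.003,0,0],RS)):
    for h in(.08,.12,.2,.26):
        j=ik(tcp(O,R,h),tool(R,f)); print(f,h,tcp(O,R,h).round(3),None if j is None else np.round(j,2).tolist())
E
```

```text
OA [ 0.67769957 -0.19460247  0.024     ]
(0, 0, 0.115) side crop [165. 151.] top crop [536. 199.]
(0, 0.045, 0.07) side crop [177. 141.] top crop [491. 181.]
(0, -0.045, 0.07) side crop [187. 211.] top crop [576. 193.]
[ 0.626 -0.341  0.329] [-0.07  0.55  0.86  1.15 -0.41  1.61  1.77]
1 0.08 [ 0.644 -0.19   0.097] [-0.61, 0.36, 1.01, 2.0, -0.7, 0.6, 0.69]
1 0.12 [ 0.627 -0.188  0.133] [-0.71, 0.26, 1.1, 2.01, -0.54, 0.63, 0.57]
1 0.2 [ 0.594 -0.183  0.205] [-0.85, -0.06, 1.1, 2.0, 0.0, 0.73, 0.13]
1 0.26 [ 0.569 -0.18   0.26 ] [-0.57, -0.17, 0.76, 1.97, 0.11, 0.86, 0.02]
1 0.08 [0.633 0.192 0.119] [-1.2, 0.25, 0.86, 2.0, -0.1, 0.56, -0.25]
1 0.12 [0.616 0.191 0.155] [-1.12, 0.12, 0.71, 2.0, 0.11, 0.64, -0.43]
1 0.2 [0.582 0.188 0.228] [-0.92, -0.04, 0.43, 1.97, 0.26, 0.82, -0.55]
1 0.26 [0.557 0.186 0.282] [-0.83, -0.13, 0.29, 1.93, 0.28, 0.95, -0.57]
-1 0.08 [ 0.644 -0.19   0.097] [-0.75, 0.5, 1.23, 2.01, -0.94, 0.7, -2.28]
-1 0.12 [ 0.627 -0.188  0.133] [-0.81, 0.34, 1.25, 2.01, -0.69, 0.68, -2.46]
-1 0.2 [ 0.594 -0.183  0.205] None
-1 0.26 [ 0.569 -0.18   0.26 ] None
-1 0.08 [0.633 0.192 0.119] [-0.31, 0.2, -0.15, 1.96, 0.33, 0.6, 2.53]
-1 0.12 [0.616 0.191 0.155] [-0.5, 0.12, 0.04, 1.97, 0.25, 0.66, 2.59]
-1 0.2 [0.582 0.188 0.228] [-1.17, -0.06, 0.67, 1.98, 0.29, 0.83, 2.57]
-1 0.26 [0.557 0.186 0.282] [-1.24, -0.18, 0.65, 1.94, 0.38, 0.98, 2.49]
```

Prediction and pixels agree within a few mm, so I go for the grasp.

```bash
python3 - <<'E'
from cell import *; from g import *
import cv2,pickle
q=tool(RA)
hand.grip(.032,40)
manip.reach(tcp(OA,RA,.26),q)
manip.move_linear(tcp(OA,RA,.16),feed=.2)
r=manip.move_linear(tcp(OA,RA,.082),feed=.08,until_force=6); print("hit",r,monitor.current_tool_pos()-tcp(OA,RA,.082))
f0=np.array(monitor.current_contact_force())
hand.grip(0.0,40); print("gap",monitor.current_finger_gap(),np.round(monitor.current_contact_force()-f0,1))
print("start",np.round(monitor.current_tool_pos(),4))
for h in(.11,.15,.20):
    manip.move_linear(tcp(OA,RA,h),feed=.08); print(h,monitor.current_finger_gap(),np.round(monitor.current_contact_force(),1))
manip.move_linear(tcp(OA,RA,.25),feed=.15)
print(monitor.current_t())
im=[]
for n in("side","top"):
    s=snapshot(n); pickle.dump(s,open(f"{n}.pkl","wb")); im.append(s["color"])
cv2.imwrite("pics/gr.png",np.hstack([cv2.resize(im[0][150:310,270:430],(400,400)),cv2.resize(im[1][100:260,340:500],(400,400))]))
E
```

```text
hit False [ 0.00015794 -0.00011246  0.00066599]
gap 0.00556362239979045 [-4.4  0.8  5.5]
start [ 0.6433 -0.1899  0.0988]
0.11 0.004981425349480672 [ 0.2  0.8 -1.6]
0.15 0.005677526429583435 [ 0.4 -0.6  0.4]
0.2 0.005639453768505721 [ 0.3 -0.2 -0.9]
17.1667
```

View pics/gr.png

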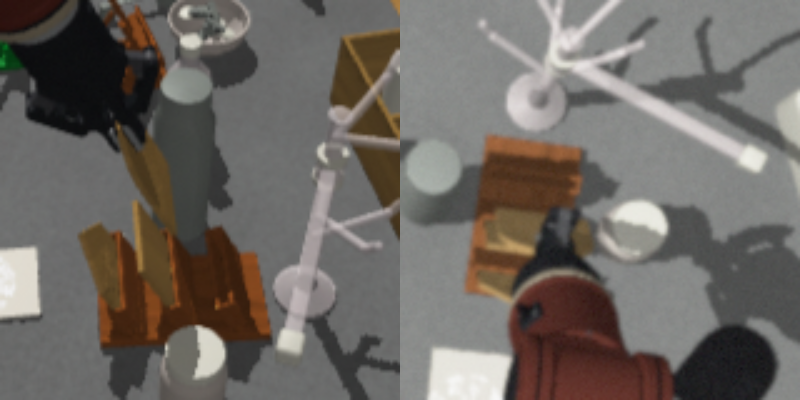

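The plaque is held straight and out of its slot: the gap reads 5.6 mm, and the side crop shows the plate from (120,125) to (175,230). The neighbours are unmoved. I carry it to just above the ledge and check before lowering.

```bash
python3 - <<'E'
from cell import *; from g import *
import cv2,pickle,geo
q=tool(RS); D=.006
p=monitor.current_tool_pos()
manip.move_linear([.525,p[1],.31],feed=.2)
manip.move_linear([.525,.0,.31],tool(frame(-.03)),feed=.25)
manip.move_linear([.53,OS[1]-.006,.31],q,feed=.25)
manip.move_linear(tcp(OS,RS,.24,D),q,feed=.2)
manip.move_linear(tcp(OS,RS,.125,D),feed=.12)
print(monitor.current_t(),monitor.current_finger_gap(),np.round(monitor.current_contact_force(),1))
im=[]
for n in("side","top"):
    s=snapshot(n); geo.S[n]=s; im.append(s["color"])
cv2.imwrite("pics/pl.png",np.hstack([cv2.resize(im[0][120:200,282:362],(400,400),interpolation=2),cv2.resize(im[1][150:230,215:295],(400,400),interpolation=2)]))
for l in[(0,.045,.0),(0,-.045,.0),(0,.045,.07),(0,-.045,.07)]:
    P=tcp(OS,RS,.125-.082,D)+RS@np.array(l); print(l,((geo.proj("side",P)-[282,120])*5).round(),((geo.proj("top",P)-[215,150])*5+[400,0]).round())
for l in[(.014,.055,.01),(.014,-.055,.01),(0,.03,.07),(0,-.03,.07)]:
    P=OS+RS@np.array(l); print("rest",l,((geo.proj("side",P)-[282,120])*5).round(),((geo.proj("top",P)-[215,150])*5+[400,0]).round())
E
```

```text
21.1167 0.0054719758773360975 [ 0.2  0.2 -0.1]
(0, 0.045, 0.0) [186. 144.] [487. 120.]
(0, -0.045, 0.0) [224. 229.] [655. 109.]
(0, 0.045, 0.07) [141.  73.] [467. 159.]
(0, -0.045, 0.07) [179. 159.] [643. 147.]
rest (0.014, 0.055, 0.01) [212. 161.] [476.  90.]
rest (0.014, -0.055, 0.01) [260. 265.] [677.  77.]
rest (0, 0.03, 0.07) [167. 136.] [510. 144.]
rest (0, -0.03, 0.07) [192. 193.] [623. 136.]
```

View pics/pl.png

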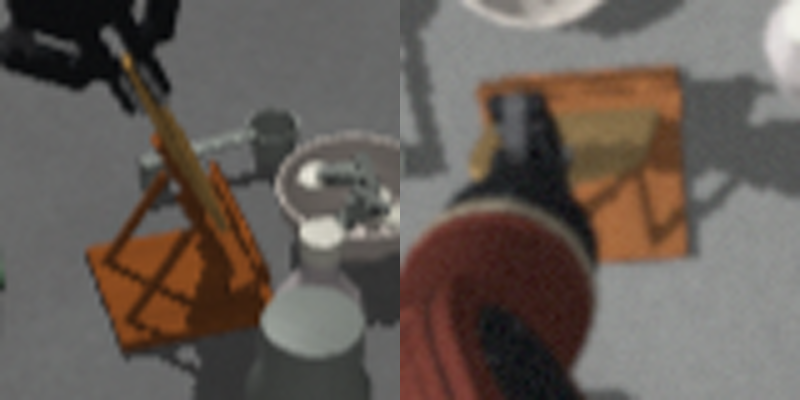

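The plaque's bottom corner is at side (225,229) and top (657,110), within 2 px (about 1 mm) of the prediction. The stand lip matches too, so I lower it.

```bash
python3 - <<'E'
from cell import *; from g import *
import cv2
D=.006
rel=lambda: np.round((RS.T@(monitor.current_tool_pos()-OS)),4)
manip.move_linear(tcp(OS,RS,.092,D),feed=.05); print(rel(),np.round(monitor.current_contact_force(),1))
r=manip.move_linear(tcp(OS,RS,.076,D),feed=.015,until_force=3); print("ledge",r,rel(),np.round(monitor.current_contact_force(),1))
h=rel()[2]
r=manip.move_linear(tcp(OS,RS,h,D-.006),feed=.015,until_force=2); print("back",r,rel(),np.round(monitor.current_contact_force(),1))
manip.dwell(.3); print(rel(),monitor.current_finger_gap(),np.round(monitor.current_contact_force(),1),monitor.current_t())
im=[snapshot(n)["color"] for n in("side","top")]
cv2.imwrite("pics/on.png",np.hstack([cv2.resize(im[0][120:200,282:362],(400,400),interpolation=2),cv2.resize(im[1][150:230,215:295],(400,400),interpolation=2)]))
E
```

```text
[0.0061 0.     0.092 ] [ 0.3 -0.2 -0.9]
ledge True [ 0.006  -0.0001  0.0844] [-2.5 -2.   5.4]
back True [ 0.0052 -0.0001  0.0844] [-1.4 -0.5  2.2]
[ 0.0052 -0.0002  0.0843] 0.0055238604895893224 [-1.2 -0.6  4.3] 23.15
```

View pics/on.png

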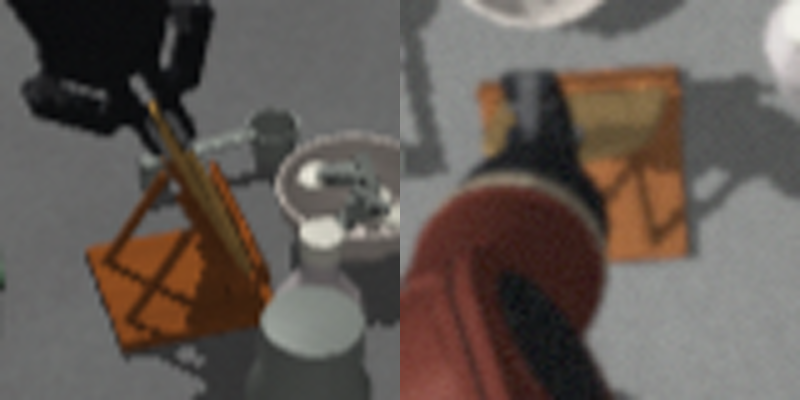

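The ledge contact came at h = 84 mm against 82 mm expected, so it is the ledge and not the lip, and the plate stands between lip and bars. I release it, back off and check.

```bash
python3 - <<'E'
from cell import *; from g import *
import cv2,geo
hand.grip(.012); manip.dwell(.3); hand.grip(.03)
c=RS.T@(monitor.current_tool_pos()-OS)
manip.move_linear(tcp(OS,RS,.15,c[0]),feed=.06)
manip.move_linear(tcp(OS,RS,.26,c[0]),feed=.15)
manip.move_linear([.45,.17,.36],feed=.2)
manip.dwell(.5); print(monitor.current_t(),np.round(monitor.current_contact_force(),1))
im=[]
for n in("side","top"):
    s=snapshot(n); geo.S[n]=s; im.append(s["color"])
cv2.imwrite("pics/fin.png",np.hstack([cv2.resize(im[0][120:200,282:362],(400,400),interpolation=2),cv2.resize(im[1][100:230,215:345],(400,400),interpolation=2)]))
for l in[(0,.045,.0),(0,-.045,.0),(0,.045,.07),(0,-.045,.07),(0,0,.115)]:
    P=OS+RS@(np.array(l)+[.003,0,0]); print(l,((geo.proj("side",P)-[282,120])*5).round(),((geo.proj("top",P)-[215,100])*400/130+[400,0]).round())
E
```

```text
27.5667 [ 0.4 -0.  -0.8]
(0, 0.045, 0.0) [208. 187.] [461. 217.]
(0, -0.045, 0.0) [247. 272.] [562. 211.]
(0, 0.045, 0.07) [165. 120.] [449. 240.]
(0, -0.045, 0.07) [203. 205.] [555. 233.]
(0, 0, 0.115) [154. 115.] [496. 252.]
```

View pics/fin.png

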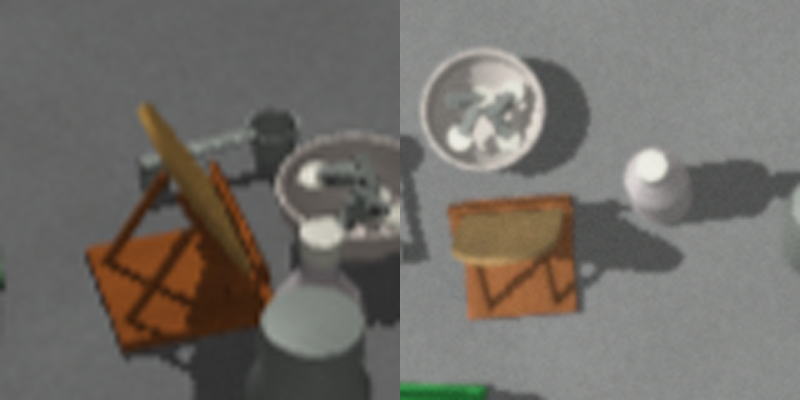

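```bash
python3 -c "
from cell import *
close_job(); print(monitor.current_t())"
```

```text
the job is handed in; nothing more can be done
the job is handed in; nothing more can be done
```

The job is handed in at about 27.6 s of the 53 s allowed; no verdict is reported back.

**What I did:**
- **Tree arm:** I swung the long arm about 1.1 rad over the jar, away from the flask. I estimated that angle from the pictures and did not touch the arm again.
- **Plaque:** I pulled the round-topped plaque from the far slot by its top edge, with the finger gap reading 5.6 mm. I carried it upright and lowered it onto the ledge until a 3 N contact, 2 mm from the expected height. Then I released it and backed off.

**Last checks:**
- The plaque stands upright and leaning back on the ledge. Its visible ends are within about 1–2 pixels of the centred position.
- The bowl, bottle and scoop look unmoved in that last picture. The other plaques and the jar did not look disturbed after the plaque came out of its slot.
- The robot is clear of everything.

**What disagreed:** in the top view the plaque's top edge appears about 7 mm farther back than predicted. That suggests its foot sits a few millimetres forward of the back bars, leaning about 4° more than the back. This is inside the 8° limit, and the lip keeps it below about 6.5°. I did not measure it further.

The brief nudge towards the back bars stopped after 1 mm. That may have been a small force fluctuation rather than real contact with the bars.

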